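# Hang the wooden turner on the free peg

## Robot

A 6-joint arm with a two-finger parallel gripper is mounted at the origin on the work surface. World frame = base frame: x ahead of the robot, y to its left, z up, the work surface at z = 0. Lengths are in mm, angles in rad, forces in N, time in s.
With the tool pointing down it reaches from about 400 to 925 mm from the base axis. Payload 12.5 kg.
Tool frame: the origin (TCP) lies midway between the tips of the shut fingers; the grasp point (between the pads) lies 19 mm behind it; z points along the fingers, y is the line along which they close (so a half turn about z gives the same grasp; the last joint's range is limited). The gripper opens to 95 mm and grips with 3 to 60 N. Pads are 20 mm wide; open, the fingers measure 119 mm over their backs; the gripper's body (75 mm by 180 mm) begins 59 mm behind the grasp point.
Start: joints at [-1.381, 0.491, 1.559, -0, 1.092, -0.106], TCP at [182.214, -597.867, 214.661] pointing down, gripper open.
Joint ranges: [-3.1, 3.1], [-0.84, 2.19], [0.05, 2.79], [-1.13, 4.28], [0.06, 2.93], [-2.69, 2.69]. Speed limits (rad/s): [2.22, 2.22, 2.79, 3.14, 3.14, 3.14].

## Interface

Orientations are given as [roll, pitch, yaw] about the fixed x, y, z axes, in that order (R = Rz(yaw) Ry(pitch) Rx(roll)).
In Python, from cell import env gives the robot as it stands.
- The arm moves only by the tool carry_out, never from a script. Its argument "series" is a list of rows, each a list of 4 numbers: the shift along the world's x, y, z normalised to -1 to 1, where 1 is 5 cm, then the turn about the world's z normalised to -1 to 1, where 1 is 6 degrees. In form: [[x, y, z, turn], ...]. A call has exactly 5 rows; each row shifts and turns the commanded pose from where the row before left it; what a row does not reach is not made up. A row lasts 1/10 s, in which the tool goes at most 50 mm and 8.59 degrees, less where a joint would pass 70% of its speed; a pose out of reach is approached as far as the arm can. A call with a number of a shift or a turn outside -1 to 1 is refused whole. A call with a gripper value outside its range is refused whole. "fingers" is the closure, from -1 (fully open) to 1 (shut), set as the call begins (left out, the last holds). The fingers move at their own pace and stop on an object; the grip force is fixed at half the most. Time passes only in rows, so rows that do not move let the fingers close, or fill a call up. It gives the time, the measured TCP pose, the force, the opening and the grip force at its end, in the units of the state.
- env.state(): the state, without advancing time (a new reading comes with each control period).
- env.read_camera(name): name is "side" or "top" or "wrist"; returns the picture (384x512x3 uint8, red, green, blue); there is no depth.
- env.calibration(name): a dict with "K" (3x3 intrinsics, pixels), "pose" (4x4, takes a point from camera to world coordinates). Camera axes: x right, y down, z forward; pixel columns grow to the right and rows downward; lengths in mm; the calibration is good to about 2 mm. A picture is of the moment at which its call begins: read the wrist's pose just before it. calibration takes no time and is no camera call; for the wrist camera it gives the pose at the moment of the call.
- env.job_done(): hands the job in; it is judged then, once.
Trained networks look in the newest picture that a camera, given by its name, has taken for a name from the list of things; names that differ only in an ending like _2 or _b are one class to them, and where a whole thing is asked for, a point or a joint stands for the part that bears it (a point fixed in the world has none). Each returns a list of dicts, best first, with "conf" (0 to 1); they miss things now and then, are a little off and sometimes report something else, mostly with a low value. They report only what shows in the picture. A call takes as long as a camera call.
- env.look_for(camera, label): "position" ([row, column] as shares, 0 to 1, of the picture: columns of its width, rows of its height, amid what is visible of it).
The state is a dict: "t": time; "joints": joint angles; "qvel": joint speeds; "tau": joint torques, N m; "eef_pos": TCP position; "tcp_rot": TCP orientation; "ft_force": force on the tool from outside, world axes, zero at the start; "moment": the same for the moment, N m; "opening": opening from 0.0 (shut) to 1.0 (fully open); "grip_force": force on a finger pad.
Only numpy, scipy, OpenCV 4.12 (cv2) and the standard library are available. Lean on these libraries where they do the work, as an engineer would, in place of code of your own. Each camera call takes 0.05 s, during which the arm holds its last target. There are 200 camera calls.

## Task

Cooking is done: pick up the flat wooden turner from the chopping board and hang it by the eye in its handle on the one empty peg of the utensil rack; the peg may be clamped anywhere in its slot, so feel for it. Slip the eye over the peg's button head so that the turner hangs freely, blade down, from the bare rod behind the head, and let go. Leave everything else where it is.

Things in the scene. Friction and masses are not known exactly. Their poses are not given: they have to be found in the camera images.
- turner: Flat wooden turner, loose, 197 mm long, 70 g. Origin under its middle; x from eye to blade, y across, z out of the upper face. Handle x -65 to 25 mm, 22 wide, 14 thick (z 0 to 14), gripped across y. Blade x 20 to 100, up to 64 wide, 6 thick (z 0 to 6). Eye: ring at x = -80, 34 mm outside, hole 19 mm, z 4 to 10.
- turner_eye (a point): Centre of the hole in the turner's eye (mid thickness); its axes are the turner's, so the hole runs along z.
- turner_tip (a point): Middle of the turner's blade edge, at the far end from the eye.
- hook_a: The rack's one empty peg and its slotted plate on the bar. Origin: slot centre, 240 mm up; x level into the bar, y along the bar, z up. The peg, unmeasured, is clamped anywhere from y -10 to +10 mm. It slants out along -x and up, 40 deg from vertical: rod 8 mm thick for 45 mm, then a button head 16.5 mm thick, 45 to 55 mm along the peg; the 19 mm eye just passes over it.
- rack: Fixed wooden rack: two posts, a bar 390 mm long, 18 thick, 218 to 262 mm above the table. Three equal pegs on slotted plates at y = -120, 0, 120 mm on its front (-x) face; two carry a ladle and a masher, hanging down to 70 mm above the table and jutting out up to 90 mm. Origin on the table below the middle of the bar's front face; y along the bar.
- board: Fixed dark chopping board, 270 (x) by 220 (y) by 18 mm thick; origin under its centre. The turner and the spoon lie on it.
- spoon: Wooden spoon without an eye, 163 mm long, 12 mm thick, loose on the board; a bystander. Origin under its middle, x towards the bowl.
- plantain_a: Green plantain, curved, about 190 mm long and 34 mm thick, loose on the table; a bystander. Origin under its middle.
- plantain_b: A second such plantain; a bystander.
- plate: White plate, 210 mm across, 22 mm high, loose on the table; a bystander. Origin under its centre.
- jar: Clear jar with a lid, 68 mm across, 110 mm high, loose on the table; a bystander. Origin under its centre.

How it is judged:
By the outcome, as a careful person would: the job done as asked, in the order asked, and still so for the second after the job is handed in, with the robot touching nothing.
It also fails if it takes over 53 s, if anything falls off the work surface, if the arm or the gripper's body presses on something with over 40 N, if the wrist force passes 120 N, or if a joint passes its speed limit or range.

## Working session

There is one attempt and no reset: what is moved stays moved. The work goes in short steps, Python scripts to look and compute and a tool call to move; the robot and the scene stay as the last step left them, time stands still between calls to the robot, and variables do not carry over. Pictures are saved under pics/ and viewed, at most 10 in all, crops included, and the job is handed in when it is done.

Besides the shell and the picture viewer there is one more tool, called after ">>>" as name(argument=value, ...) on one line, values as JSON. carry_out: Moves the arm, as the interface text tells. Its arguments: {"type":"object","properties":{"series":{"type":"array","items":{"type":"array","items":{"type":"number","minimum":-1,"maximum":1}}},"fingers":{"type":"number"}},"required":["series"]}

```bash
mkdir -p pics; ls
cat > h.py <<'E'
import numpy as np, cv2
from cell import env
def snap(cam,name):
    im=env.read_camera(cam); cv2.imwrite(f'pics/{name}.png',im[:,:,::-1]); return im
def ray(cam,u,v):
    c=env.calibration(cam);K=np.array(c['K']);P=np.array(c['pose'])
    d=P[:3,:3]@np.linalg.solve(K,[u,v,1]);return P[:3,3],d
def onz(cam,u,v,z):
    o,d=ray(cam,u,v);return o+d*(z-o[2])/d[2]
def proj(cam,p):
    c=env.calibration(cam);K=np.array(c['K']);P=np.array(c['pose'])
    q=K@(P[:3,:3].T@(np.array(p,float)-P[:3,3]));return q[:2]/q[2]
E
python3 - <<'E'
from h import *
np.set_printoptions(precision=1,suppress=True)
for cam in ['top','side']:
    im=snap(cam,cam+'0')
    c=env.calibration(cam); print(cam,np.array(c['K']),np.array(c['pose']))
    for l in ['turner','turner_eye','turner_tip','hook_a','rack','board','spoon']:
        for r in env.look_for(cam,l)[:2]:
            v,u=r['position'][0]*384,r['position'][1]*512
            print(l,round(r['conf'],2),round(u),round(v),onz(cam,u,v,25)[:2])
a=cv2.imread('pics/top0.png');b=cv2.imread('pics/side0.png')
print(env.state())
E
```

```text
pics
top [[367.7   0.  250.6]
 [  0.  367.7 188. ]
 [  0.    0.    1. ]] [[  -0.    -1.     0.1  479.5]
 [  -1.     0.    -0.   -27.8]
 [   0.    -0.1   -1.  1171.4]
 [   0.     0.     0.     1. ]]
turner 0.93 320 222 [ 464.3 -263.3]
turner_eye 0.92 323 223 [ 462.4 -273. ]
turner_tip 0.66 322 222 [ 465.6 -269.5]
rack 0.89 194 159 [665.8 127.1]
board 0.9 343 214 [ 490.5 -336. ]
spoon 0.69 338 184 [ 582.3 -325.2]
side [[394.6   0.  258.3]
 [  0.  394.6 189.5]
 [  0.    0.    1. ]] [[ -0.8  -0.4   0.4 205.8]
 [ -0.5   0.7  -0.5 508.1]
 [ -0.   -0.6  -0.8 898.9]
 [  0.    0.    0.    1. ]]
turner 0.94 335 175 [ 454.7 -266.1]
turner_eye 0.68 335 172 [ 461.1 -275.9]
turner_tip 0.8 332 172 [ 466.6 -269.6]
hook_a 0.61 206 186 [752.7 -28.4]
rack 0.96 178 210 [768.9  82.5]
rack 0.29 246 356 [388.8 305.5]
board 0.92 339 163 [ 464.1 -314.7]
spoon 0.79 302 143 [ 602.8 -335.9]
{'t': 0.8, 'joints': array([-1.4,  0.5,  1.6, -0. ,  1.1, -0.1]), 'qvel': array([-0.,  0., -0., -0.,  0., -0.]), 'tau': array([  0. , -61.2, -25.8,   0.1,   0. ,   0. ]), 'eef_pos': array([ 182.2, -597.9,  214.7]), 'tcp_rot': array([3.1, 0. , 0.3]), 'ft_force': array([0.4, 0.9, 0.5]), 'moment': array([-0.,  0.,  0.]), 'grip_force': 0.0, 'opening': 0.9986159943536193}
```

Run:
```python
import cv2
a=cv2.imread('pics/top0.png');b=cv2.imread('pics/side0.png')
cv2.imwrite('pics/top0c.png',cv2.resize(a[90:290,140:420],None,fx=2.8,fy=2.8,interpolation=cv2.INTER_CUBIC))
cv2.imwrite('pics/side0c.png',cv2.resize(b[80:300,110:390],None,fx=2.7,fy=2.7,interpolation=cv2.INTER_CUBIC))
```

```text
(no output)
```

View pics/top0c.png

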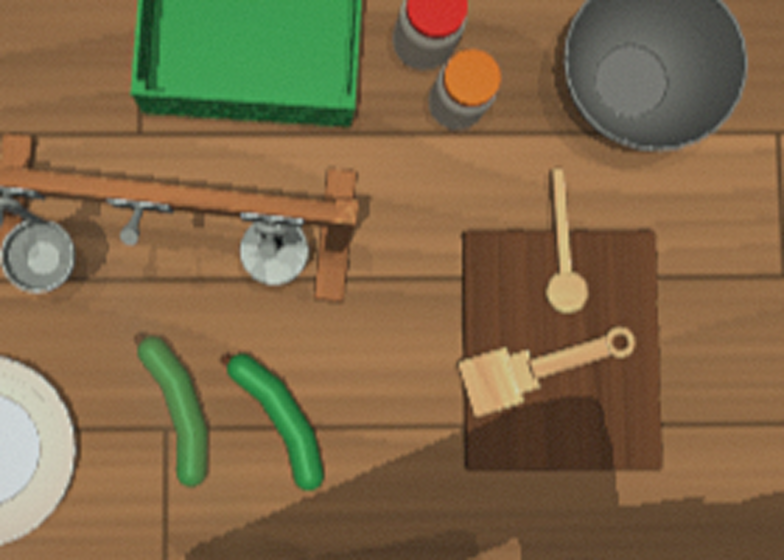

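View pics/side0c.png

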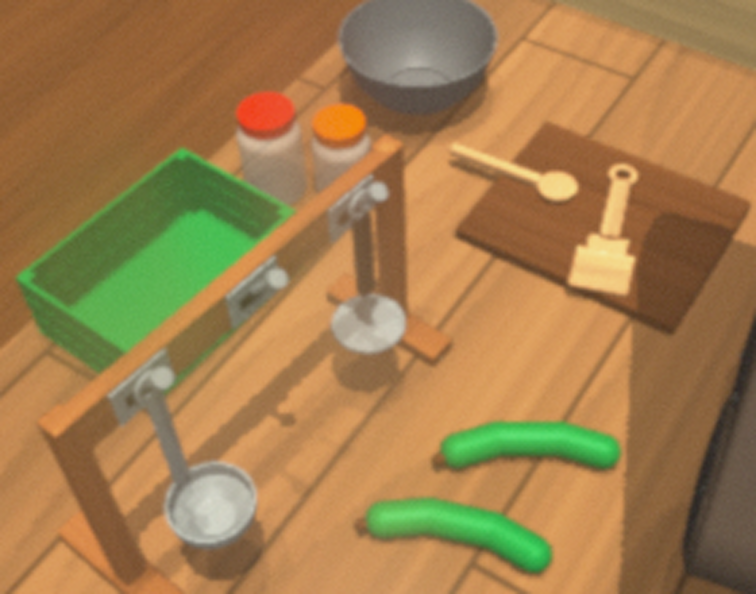

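Run:
```python
from h import *
np.set_printoptions(precision=1,suppress=True)
t=lambda x,y:(140+x/2.8,90+y/2.8)
s=lambda x,y:(110+x/2.7,80+y/2.7)
eye=onz('top',*t(620,342),25);tip=onz('top',*t(472,391),21)
print('eye',eye,'tip',tip,np.linalg.norm(eye-tip),np.degrees(np.arctan2(*(tip-eye)[1::-1])))
eye=onz('side',*s(622,174),25);tip=onz('side',*s(601,291),21)
print('eye',eye,'tip',tip,np.linalg.norm(eye-tip),np.degrees(np.arctan2(*(tip-eye)[1::-1])))
L=onz('top',*t(10,188),262);R=onz('top',*t(350,221),262);print('bar front top',L,R,np.linalg.norm(L-R),np.degrees(np.arctan2(*(L-R)[1::-1])))
def tri(a,b):
    o1,d1=ray('top',*a);o2,d2=ray('side',*b);d1/=np.linalg.norm(d1);d2/=np.linalg.norm(d2)
    k=np.linalg.lstsq(np.c_[d1,-d2],o2-o1,rcond=None)[0];p,q=o1+k[0]*d1,o2+k[1]*d2
    return (p+q)/2,np.linalg.norm(p-q)
print('head',tri(t(129,237),s(277,279)))
print('plate centre front',tri(t(140,204),s(260,291)))
import scipy.spatial.transform as T
st=env.state();print(st['tcp_rot'])
c=env.calibration('wrist');print(np.array(c['pose']),c['K'][0])
```

```text
eye [ 494.4 -395.    25. ] tip [ 441.1 -228.8   21. ] 174.60451956625963 107.76975873392362
eye [ 496.8 -391.7   25. ] tip [ 439.6 -219.3   21. ] 181.71828690044103 108.36798734974319
bar front top [631.5 221.1 262. ] [600.5 -80.7 262. ] 303.39625990563513 84.14067871688722
head (array([586.5, 113.8, 278.3]), np.float64(3.0413623685716296))
plate centre front (array([618.1, 108.1, 239.2]), np.float64(4.431015906993889))
[3.1 0.  0.3]
[[   0.3   -0.9   -0.3  253.4]
 [  -1.    -0.3   -0.1 -576.3]
 [   0.     0.3   -1.   384.1]
 [   0.     0.     0.     1. ]] [287.6   0.  250.9]
```

>>> carry_out(series=[[0.4,0.32,0,-1],[0.4,0.32,0,-1],[0.4,0.32,0,-1],[0.4,0.32,0,-1],[0.4,0.32,0,-1]], fingers=0.158)

```text
t: 1.3
eef_pos: [282.9, -517.2, 214.7]
tcp_rot: [3.141, -0.0, -0.232]
ft_force: [-0.0, -0.8, 0.1]
opening: 0.638
grip_force: 0.0
```

>>> carry_out(series=[[0.4,0.32,-0.1,-1],[0.4,0.32,-0.1,-1],[0.4,0.32,-0.1,-1],[0.4,0.32,-0.1,-1],[0.4,0.32,-0.1,-1]])

```text
t: 1.8
eef_pos: [383.0, -437.2, 189.6]
tcp_rot: [3.141, -0.0, -0.756]
ft_force: [0.1, -0.8, -0.9]
opening: 0.423
grip_force: 0.0
```

>>> carry_out(series=[[0.4,0.32,-0.2,-1],[0.4,0.32,-0.2,-1],[0.4,0.32,-0.2,-1],[0.4,0.32,-0.2,-1],[0.4,0.32,-0.2,-1]])

```text
t: 2.3
eef_pos: [483.0, -357.2, 139.3]
tcp_rot: [3.142, -0.0, -1.279]
ft_force: [0.7, -0.1, 0.1]
opening: 0.422
grip_force: 0.0
```

Run:
```python
from h import *
np.set_printoptions(precision=1,suppress=True)
im=snap('wrist','w1');c=env.calibration('wrist');np.save('w1.npy',np.array(c['pose']));print(c['pose'],c['K'])
print(env.look_for('wrist','turner')[:2])
cv2.imwrite('pics/w1b.png',cv2.resize(im[:,:,::-1],(768,576)))
```

```text
[[  -1.    -0.3   -0.1  505.7]
 [  -0.3    0.9    0.3 -426.9]
 [  -0.     0.3   -1.   307. ]
 [   0.     0.     0.     1. ]] [[287.6   0.  250.9]
 [  0.  287.6 196.5]
 [  0.    0.    1. ]]
[{'position': [0.6073, 0.4771], 'conf': 0.82}]
```

View pics/w1b.png

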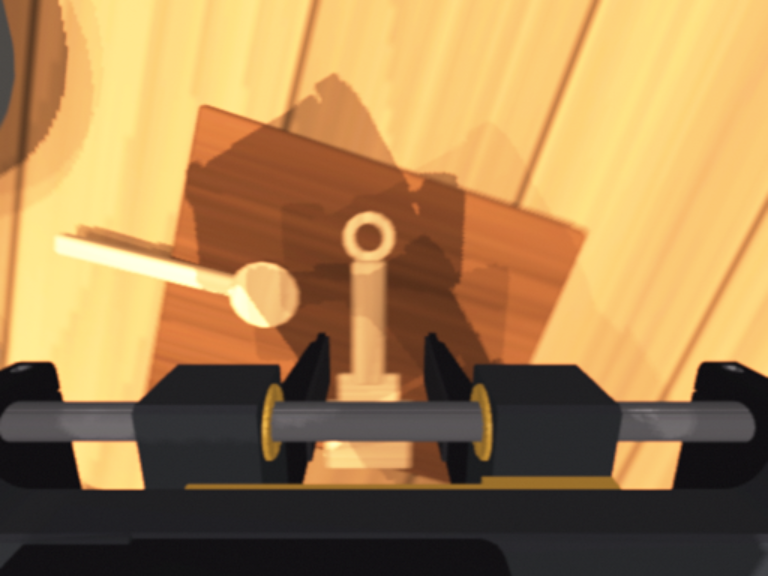

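Run:
```python
from h import *
np.set_printoptions(precision=1,suppress=True)
e=onz('wrist',369/1.5,236/1.5,26);h=onz('wrist',369/1.5,375/1.5,32)
d=h-e;d[2]=0;n=np.linalg.norm(d);d/=n
print(e,h,n,np.degrees(np.arctan2(d[1],d[0])),'grip',e+35*d)
s=env.state();print(s['eef_pos'],s['tcp_rot'][2]*57.2958)
```

```text
[ 498.8 -389.8   26. ] [ 471.  -297.5   32. ] 96.36831621411913 106.73396322523404 grip [ 488.7 -356.2   26. ]
[ 483.6 -355.8  138.4] -73.07399527425173
```

>>> carry_out(series=[[0.11,0,-0.6,0],[0,0,-0.6,0],[0,0,-0.6,0],[0,0,-0.4,0],[0,0,-0.17,0]])

```text
t: 2.9
eef_pos: [486.8, -357.9, 19.6]
tcp_rot: [3.14, 0.002, -1.274]
ft_force: [-0.4, 1.4, -0.1]
opening: 0.421
grip_force: 0.0
```

>>> carry_out(series=[[0,0,0,0],[0,0,0,0],[0,0,0,0],[0,0,0,0],[0,0,0,0]], fingers=1)

```text
t: 3.4
eef_pos: [488.1, -358.4, 22.4]
tcp_rot: [-3.141, -0.002, -1.275]
ft_force: [-1.5, -0.6, 7.9]
opening: 0.229
grip_force: 30.0
```

>>> carry_out(series=[[0,0,0.3,0],[0,0,0.6,0],[0,0,1,0],[0,0,1,0],[0,0,1,0]])

```text
t: 3.9
eef_pos: [487.4, -357.4, 219.4]
tcp_rot: [-3.141, -0.0, -1.275]
ft_force: [0.8, -1.1, -0.4]
opening: 0.23
grip_force: 30.0
```

>>> carry_out(series=[[0,0.2,0.4,1],[0,0.4,0.4,1],[0,0.6,0.4,1],[0,0.6,0.4,1],[0,0.6,0.3,1]])

```text
t: 4.4
eef_pos: [487.3, -236.5, 313.5]
tcp_rot: [-3.141, -0.002, -0.747]
ft_force: [-0.1, -0.4, 0.3]
opening: 0.228
grip_force: 30.0
```

>>> carry_out(series=[[0.1,0.6,0,1],[0.2,0.6,0,1],[0.2,0.6,0,1],[0.2,0.6,0,1],[0.2,0.6,0,1]])

```text
t: 4.9
eef_pos: [532.5, -86.4, 312.4]
tcp_rot: [3.142, -0.001, -0.223]
ft_force: [0.2, -0.1, -1.0]
opening: 0.225
grip_force: 30.0
```

>>> carry_out(series=[[0.2,0.6,0,1],[0.2,0.6,0,0.2],[0.2,0.6,0,0],[0.2,0.6,0,0],[0.2,0.5,0,0]])

```text
t: 5.4
eef_pos: [582.4, 58.8, 312.4]
tcp_rot: [-3.141, -0.001, -0.101]
ft_force: [-0.2, -0.8, -0.3]
opening: 0.228
grip_force: 30.0
```

>>> carry_out(series=[[0.16,0.4,0,0],[0,0.23,0,0],[0,0,0,0],[0,0,0,0],[0,0,0,0]])

```text
t: 5.9
eef_pos: [590.4, 87.7, 311.5]
tcp_rot: [3.141, -0.0, -0.103]
ft_force: [-0.0, 0.1, -0.9]
opening: 0.227
grip_force: 30.0
```

Run:
```python
from h import *
np.set_printoptions(precision=3,suppress=True)
s=env.state();print(s['eef_pos'],s['tcp_rot'])
im=snap('wrist','w2');cv2.imwrite('pics/w2b.png',cv2.resize(im[:,:,::-1],(768,576)))
np.save('w2.npy',np.array(env.calibration('wrist')['pose']))
```

```text
[590.418  87.701 311.526] [ 3.141 -0.    -0.103]
```

View pics/w2b.png

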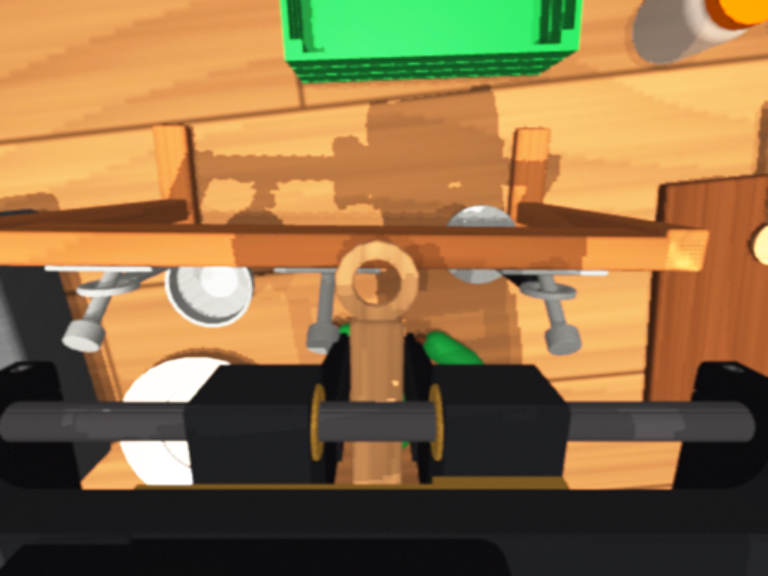

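Run:
```python
from h import *
np.set_printoptions(precision=1,suppress=True)
f=lambda u,v,z:onz('wrist',u/1.5,v/1.5,z)
A=f(20,263,262);B=f(660,270,262);d=A-B;print('edge',A,B,np.degrees(np.arctan2(d[1],d[0])))
for v,u in [(335,323),(334,83),(340,564)]: print('head',f(u,v,278.3))
for v,u in [(272,327),(270,98),(275,553)]: print('base',f(u,v,240))
print('ring',f(377,281,315.5)); s=env.state();print(s['eef_pos'],s['joints'])
```

```text
edge [640.7 267.1 262. ] [603.  -61.4 262. ] 83.46024870975258
head [591.3 114.3 278.3]
head [604.2 233.4 278.3]
head [576.3  -5.6 278.3]
base [615.2 113.3 240. ]
base [629.7 243.  240. ]
base [600.1 -15.  240. ]
ring [625.   83.7 315.5]
[590.5  87.7 311.4] [ 0.   0.4  1.5 -0.   1.3  1.7]
```

>>> carry_out(series=[[-0.14,-0.3,0,-0.12],[0,-0.26,0,0],[0,0,-0.3,0],[0,0,-0.4,0],[0,0,-0.2,0]])

```text
t: 6.45
eef_pos: [583.2, 59.3, 264.9]
tcp_rot: [3.141, 0.002, -0.116]
ft_force: [0.3, 0.2, -1.0]
opening: 0.229
grip_force: 30.0
```

>>> carry_out(series=[[0,0,-0.06,0],[0,0,-0.06,0],[0,0,-0.06,0],[0,0,-0.06,0],[0,0,0,0]])

```text
t: 6.95
eef_pos: [584.1, 60.2, 255.5]
tcp_rot: [3.141, -0.002, -0.115]
ft_force: [-1.7, -1.7, 3.1]
opening: 0.232
grip_force: 30.0
```

>>> carry_out(series=[[0,0,-0.08,0],[0,0,-0.08,0],[0,0,-0.08,0],[0,0,0,0],[0,0,0,0]])

```text
t: 7.45
eef_pos: [584.6, 60.3, 243.7]
tcp_rot: [3.142, -0.003, -0.115]
ft_force: [0.7, -1.5, 5.3]
opening: 0.23
grip_force: 30.0
```

Run:
```python
from h import *
im=snap('wrist','w3');jm=snap('side','s3')
a=cv2.resize(im[100:290,130:370,::-1],(480,380));b=cv2.resize(jm[100:290,130:370,::-1],None,fx=1.3,fy=2)[:, :312]
b=cv2.resize(jm[130:250,150:290,::-1],(443,380),interpolation=cv2.INTER_CUBIC)
a=cv2.resize(a,(350,277));b=cv2.resize(b,(443,380))
c=np.zeros((380,793,3),np.uint8);c[:277,:350]=a;c[:,350:]=b
cv2.imwrite('pics/c3.png',c)
```

```text
(no output)
```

View pics/c3.png

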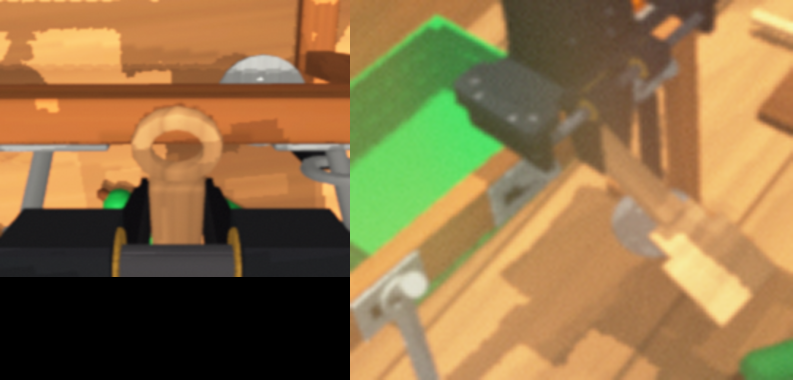

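>>> carry_out(series=[[0,0,-0.08,0],[0,0,-0.08,0],[0,0,-0.04,0],[0,0,0,0],[0,0,0,0]])

```text
t: 8.05
eef_pos: [584.2, 60.6, 233.3]
tcp_rot: [-3.141, -0.002, -0.115]
ft_force: [-1.0, -0.4, 5.4]
opening: 0.227
grip_force: 30.0
```

>>> carry_out(series=[[0,0,0.4,0],[0,0,0.6,0],[0,0,0.6,0],[0,0,0.0,0],[0,0,0,0]])

```text
t: 8.55
eef_pos: [583.6, 60.6, 312.5]
tcp_rot: [-3.142, -0.001, -0.115]
ft_force: [0.1, -0.6, -0.0]
opening: 0.232
grip_force: 30.0
```

Run:
```python
from h import *
np.set_printoptions(precision=1,suppress=True)
im=snap('wrist','w4');jm=snap('side','s4');c=env.calibration('wrist')
s=env.state();print(s['eef_pos'],s['tcp_rot'],s['ft_force'])
a=cv2.resize(im[130:300,170:340,::-1],(400,400),interpolation=cv2.INTER_CUBIC);b=cv2.resize(jm[90:250,150:310,::-1],(400,400),interpolation=cv2.INTER_CUBIC)
cv2.imwrite('pics/c4.png',np.hstack([a,b]))
# predicted pixel of ring centre & tip for tilts
g=s['eef_pos']+[0,0,4];y=s['tcp_rot'][2];e=np.array([np.cos(y),np.sin(y),0])
for t in [30,35,40,45]:
    x=e*np.cos(np.radians(t))+[0,0,np.sin(np.radians(t))]
    P=[g+35*x,g+52*x,g-145*x]
    print(t,[(proj('wrist',p)-[170,130])*400/170 for p in P[:2]],(proj('side',P[2])-[150,90])*2.5)
```

```text
[583.3  60.6 311.2] [ 3.1  0.  -0.1] [-0.3 -0.5 -0.3]
30 [array([189.5, 171.9]), array([189.5, 116.5])] [313.2 292.7]
35 [array([189.5, 182.2]), array([189.5, 132. ])] [306.7 296.4]
40 [array([189.5, 193.5]), array([189.5, 149.4])] [299.5 299. ]
45 [array([189.5, 205.7]), array([189.4, 168.7])] [291.8 300.6]
```

View pics/c4.png

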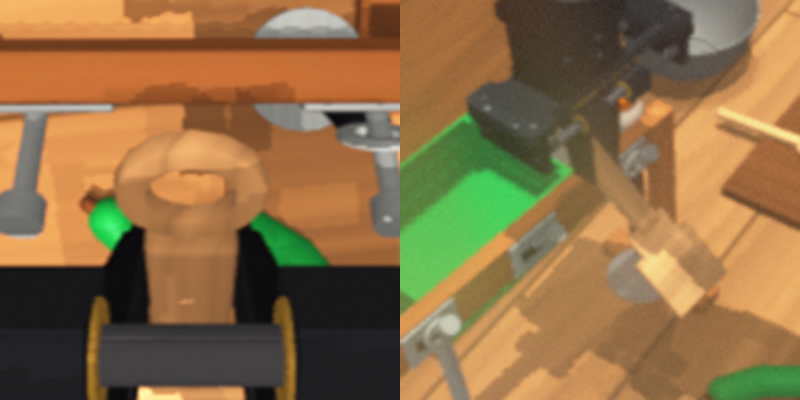

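Run:
```python
from h import *
np.set_printoptions(precision=1,suppress=True)
im=cv2.imread('pics/w4.png')
cv2.imwrite('pics/c5.png',cv2.resize(im[160:250,120:250],(780,540),interpolation=cv2.INTER_CUBIC))
```

```text
(no output)
```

View pics/c5.png

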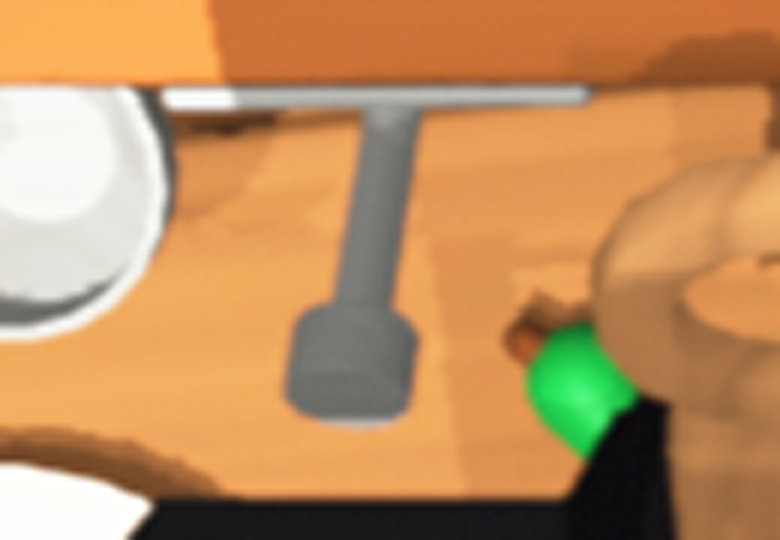

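```bash
cat > fit.py <<'E'
from h import *
from scipy.optimize import least_squares
YAW=np.radians(-6.6);EX=np.array([np.cos(YAW),np.sin(YAW),0]);EY=np.array([-np.sin(YAW),np.cos(YAW),0]);Z=np.array([0,0,1.])
PA=-EX*np.sin(np.radians(40))+Z*np.cos(np.radians(40));PN=np.cross(PA,EY)
def cyl(B,s0,s1,r,n=60):
    a=np.linspace(0,2*np.pi,n)[:,None]
    return np.vstack([B+s*PA+r*(np.cos(a)*EY+np.sin(a)*PN) for s in (s0,s1)])
def box(pose,K,P):
    q=(P-pose[:3,3])@pose[:3,:3];q=q/q[:,2:]@K.T
    return np.r_[q[:,0].min(),q[:,0].max(),q[:,1].min(),q[:,1].max()]
def fit(pose,K,obs,free=2,guess=(622.7,110.6,240)):
    f=lambda p:box(pose,K,cyl(np.r_[p,guess[2]][:3],45,55,8.25))-obs
    return least_squares(f,guess[:free])
E
python3 - <<'E'
from fit import *
np.set_printoptions(precision=2,suppress=True)
c=env.calibration('wrist');pose=np.array(c['pose']);K=np.array(c['K'])
obs=np.array([120+286/6,120+418/6,160+300/6,160+424/6])-.0
for n in (2,3):
    r=fit(pose,K,obs,n);print(r.x,r.fun)
B=r.x
f=lambda u,v,z:onz('wrist',120+u/6,160+v/6,z)
print('plate ends (y top of plate z~255?)',f(165,95,255),f(590,95,255),'edge',f(300,83,262))
r=fit(pose,K,obs,2);B=np.r_[r.x,240]
print('head ctr',B+50*PA, 'rod base px',(proj('wrist',B)-[120,160])*6)
s=env.state();print(s['eef_pos'],s['tcp_rot'][2])
E
```

```text
[621.67 110.08] [-1.22  1.27 -0.97  1.06]
[614.55 116.69 218.52] [-0.07  0.07  0.08 -0.08]
plate ends (y top of plate z~255?) [622.16 138.96 255.  ] [615.7   82.85 255.  ] edge [622.82 118.69 262.  ]
head ctr [589.75 113.77 278.3 ] rod base px [404.12  54.36]
[583.32  60.62 311.2 ] -0.11467004086821642
```

>>> carry_out(series=[[-0.34,0.2,0,0],[-0.34,0.5,0,0],[0,0.46,-0.2,0],[0,0,-0.4,0],[0,0,-0.27,0]])

```text
t: 9.15
eef_pos: [548.9, 119.3, 266.6]
tcp_rot: [3.141, 0.002, -0.114]
ft_force: [-0.2, -0.7, -0.6]
opening: 0.228
grip_force: 30.0
```

Run:
```python
from fit import *
np.set_printoptions(precision=2,suppress=True)
im=snap('wrist','w6')
cv2.imwrite('pics/c6.png',cv2.resize(im[150:250,180:320,::-1],(784,560),interpolation=cv2.INTER_CUBIC))
s=env.state();print(s['eef_pos'],s['tcp_rot'][2],s['ft_force'])
B=np.array([621.67,110.08,240])
for n,p in [('head45',B+45*PA),('head55',B+55*PA),('L45',B+45*PA+8.25*EY),('R45',B+45*PA-8.25*EY)]: print(n,(proj('wrist',p)-[180,150])*5.6)
y=s['tcp_rot'][2];e=np.array([np.cos(y),np.sin(y),0])
for t in (35,38,41): print('eye',t,(proj('wrist',s['eef_pos']+[0,0,4]+35*(e*np.cos(np.radians(t))+Z*np.sin(np.radians(t))))-[180,150])*5.6)
```

```text
[548.33 118.87 264.69] -0.1139665506264751 [-0.97  0.18 -2.69]
head45 [399.15 124.88]
head55 [399.22 205.25]
L45 [316.89 124.78]
R45 [481.4  124.97]
eye 35 [395.6  323.09]
eye 38 [395.6  338.98]
eye 41 [395.6  355.67]
```

View pics/c6.png

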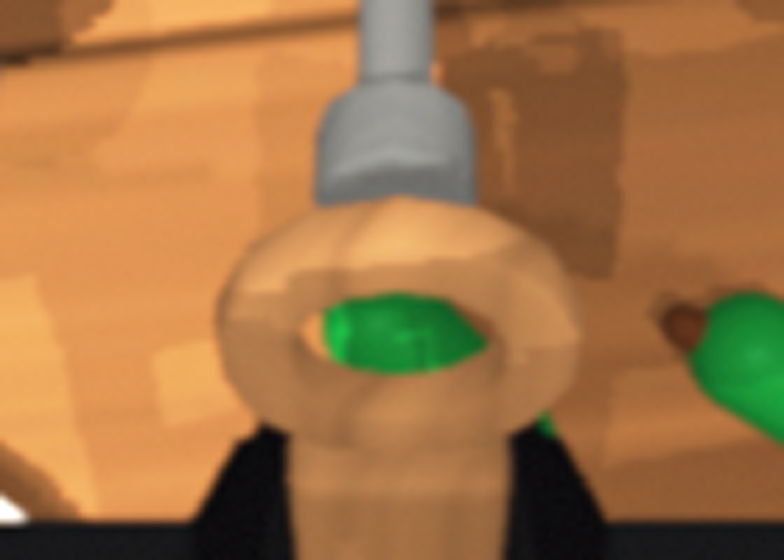

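Run:
```python
from fit import *
np.set_printoptions(precision=1,suppress=True)
B=np.array([621.67,110.08,240]);Q=lambda p:(proj('wrist',p)-[180,150])*5.6
for sg in (1,-1): print(sg,[Q(B+s*PA+sg*r*PN) for s,r in ((45,8.25),(45,4),(55,8.25))])
print('PN',PN)
print('sil',(box(np.array(env.calibration('wrist')['pose']),np.array(env.calibration('wrist')['K']),cyl(B,45,55,8.25))-[180,180,150,150])*5.6)
r=np.array([env.state()['eef_pos'] for _ in range(1)]);print(r)
for s in (70,60,50,40,34): print(s,B+s*PA-27.6*EX-[0,0,25.5])
```

```text
1 [array([398.9, 174.9]), array([399. , 149.7]), array([399. , 253.7])]
-1 [array([399.4,  70.4]), array([399.3,  99.1]), array([399.5, 152.4])]
PN [-0.8  0.1 -0.6]
sil [314.  484.5  70.5 253.6]
[[548.3 118.9 264.7]]
70 [549.6 118.4 268.1]
60 [555.9 117.7 260.5]
50 [562.3 116.9 252.8]
40 [568.7 116.2 245.1]
34 [572.5 115.8 240.5]
```

>>> carry_out(series=[[0.064,-0.007,-0.077,0],[0.064,-0.007,-0.077,0],[0.032,-0.004,-0.038,0],[0,0,0,0],[0,0,0,0]])

```text
t: 9.7
eef_pos: [557.8, 117.6, 259.3]
tcp_rot: [3.142, -0.0, -0.115]
ft_force: [0.4, -0.6, -0.2]
opening: 0.23
grip_force: 30.0
```

>>> carry_out(series=[[0.026,-0.003,-0.031,0],[0.026,-0.003,-0.031,0],[0,0,0,0],[0,0,0,0],[0,0,0,0]])

```text
t: 10.2
eef_pos: [560.2, 117.5, 256.4]
tcp_rot: [3.142, -0.0, -0.115]
ft_force: [-4.2, 0.0, 5.2]
opening: 0.227
grip_force: 30.0
```

Run:
```python
from fit import *
im=snap('wrist','w7');s=env.state();print(s['ft_force'],s['moment'],s['eef_pos'])
cv2.imwrite('pics/c7.png',cv2.resize(im[150:250,180:320,::-1],(784,560),interpolation=cv2.INTER_CUBIC))
```

```text
[-3.79884347 -0.49537157  5.86481569] [-0.07123431  0.5125325  -0.05848219] [560.16299061 117.48128284 256.4458497 ]
```

View pics/c7.png

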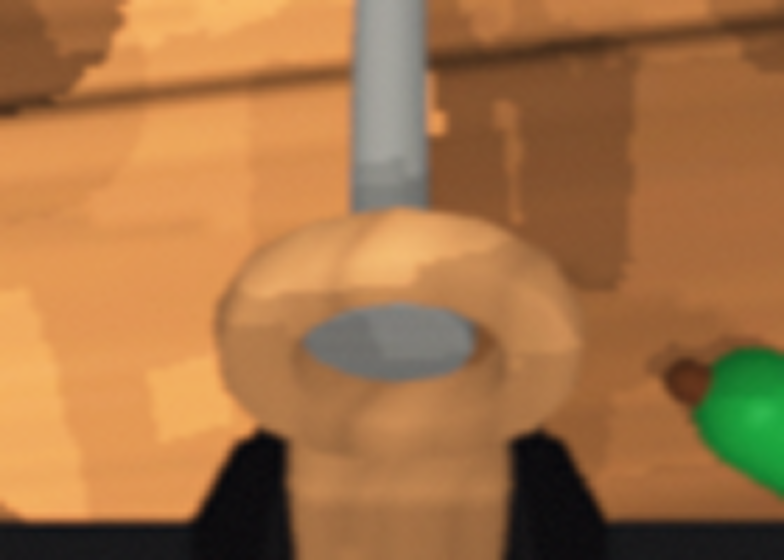

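>>> carry_out(series=[[0.002,0.016,0,0],[0,0,0,0],[0,0,0,0],[0,0,0,0],[0,0,0,0]])

```text
t: 10.75
eef_pos: [560.2, 118.0, 256.4]
tcp_rot: [3.141, 0.0, -0.115]
ft_force: [-4.7, -2.5, 6.7]
opening: 0.23
grip_force: 30.0
```

>>> carry_out(series=[[-0.015,0.002,-0.013,0],[0,0,0,0],[0,0,0,0],[0,0,0,0],[0,0,0,0]])

```text
t: 11.25
eef_pos: [559.9, 118.2, 256.1]
tcp_rot: [3.142, -0.001, -0.115]
ft_force: [-2.9, -1.0, 7.3]
opening: 0.229
grip_force: 30.0
```

Run:
```python
from fit import *
np.set_printoptions(precision=2,suppress=True)
im=snap('wrist','w8').astype(int);s=env.state()
print(s['ft_force'],s['moment'],s['eef_pos'])
sat=im.max(2)-im.min(2)
def sub(r,c0,c1):  # grey run with subpixel edges
    v=sat[r,c0:c1];k=v<45;i=np.where(k)[0]
    return (c0+i.min(),c0+i.max(),len(i)) if len(i) else None
for r in (156,164,172,180): print('rod',r,sub(r,225,275))
for r in range(200,222,2): print('hole',r,sub(r,225,275), sat[r,228:274:3])
c=env.calibration('wrist');pose=np.array(c['pose']);print('cam',pose[:3,3],'R',pose[:3,:3])
cv2.imwrite('pics/c8.png',cv2.resize(im[150:250,180:320,::-1].astype(np.uint8),(784,560),interpolation=cv2.INTER_CUBIC))
```

```text
[-2.51 -1.29  7.13] [-0.13  0.3   0.  ] [559.9  118.24 256.06]
rod 156 (np.int64(245), np.int64(256), 12)
rod 164 (np.int64(244), np.int64(257), 14)
rod 172 (np.int64(244), np.int64(256), 13)
rod 180 (np.int64(244), np.int64(257), 14)
hole 200 None [129 128 127 124 119 127 128 122 120 117 113 110 112 111 108 110]
hole 202 None [121 117 116 109 100 112 115 115 116 113 108 108 109 108 106 114]
hole 204 (np.int64(250), np.int64(253), 4) [117 112 109 106  98  89  66  49  36  65  84 103 107 104 105 112]
hole 206 (np.int64(240), np.int64(262), 23) [113 110 107  97  34   6   5   5   6   4   6  23  87 103 103 113]
hole 208 (np.int64(236), np.int64(265), 30) [114 110  98  19   4   5   7   6   6   5   6   4   7  93 103 111]
hole 210 (np.int64(235), np.int64(265), 31) [105 102  82   4   6   7   6   7   6   6   5   6   5  78 102 110]
hole 212 (np.int64(236), np.int64(265), 30) [102  96  83   9   5   5   5   6   5   6   6   7  12  80  96 110]
hole 214 (np.int64(238), np.int64(263), 26) [102  95  88  50   4   4   5   6   6   5   5   4  46  86  92 111]
hole 216 (np.int64(242), np.int64(260), 19) [103 101  90  94  67  18   7   4   3   8  17  66  90  88  92 101]
hole 218 None [104 102  93  94  97  94  80  75  80  94 100  99  95  89  95 100]
hole 220 None [104 102  97  97  98  96  94 103 110 109 105  99  99  91  97 100]
cam [633.63 109.55 425.56] R [[-0.11 -0.96 -0.26]
 [-0.99  0.11  0.03]
 [-0.    0.26 -0.96]]
```

>>> carry_out(series=[[-0.015,0.002,-0.013,0],[0,0,0,0],[0,0,0,0],[0,0,0,0],[0,0,0,0]])

```text
t: 11.8
eef_pos: [559.2, 118.4, 255.4]
tcp_rot: [-3.141, -0.001, -0.115]
ft_force: [-2.2, -1.1, 5.8]
opening: 0.229
grip_force: 30.0
```

>>> carry_out(series=[[-0.015,0.002,-0.013,0],[0,0,0,0],[0,0,0,0],[0,0,0,0],[0,0,0,0]])

```text
t: 12.3
eef_pos: [558.2, 118.5, 253.8]
tcp_rot: [3.141, 0.0, -0.115]
ft_force: [-0.2, -0.5, 0.1]
opening: 0.231
grip_force: 30.0
```

```bash
cat > hole.py <<'E'
from fit import *
np.set_printoptions(precision=2,suppress=True)
import sys
im=snap('wrist',sys.argv[1]).astype(int);s=env.state()
print(s['t'],s['ft_force'],s['moment'],s['eef_pos'],s['opening'])
sat=im.max(2)-im.min(2)
for r in (160,170,180): 
    i=np.where(sat[r,225:275]<45)[0]; print('rod',r,225+i.min() if len(i) else 0,225+i.max() if len(i) else 0)
for r in range(200,228,2): print(r,sat[r,228:274:3],im[r,250])
E
python3 hole.py w9
```

```text
12.35 [ 0.06  0.14 -0.31] [ 0.05 -0.02  0.06] [558.17 118.52 253.86] 0.22767352371773678
rod 160 244 258
rod 170 244 256
rod 180 244 257
200 [126 129 127 126 121 128 129 116 116 112 110 112 111 110 108 111] [204 143  88]
202 [127 118 115 112 105 110 116 115 113 112 109 109 110 108 106 114] [197 137  82]
204 [116 112 110 106  92  75  56  28  24  42  69  96 107 104 106 113] [140 126 116]
206 [113 110 108  85  27   5   5   6   4   6   4  17  80 104 104 113] [128 128 122]
208 [105  99  83   9   6   6   5   7   6   6   6   6   8  86 103 111] [128 126 123]
210 [104  99  88   7   5   4   6   7   7   8   6   6   7  77 102 111] [125 124 118]
212 [102  96  84  29   4   5   6   7   6   6   6   6  28  84  95 108] [126 125 121]
214 [101  96  88  79  14   4   5   6   6   5   5  10  77  87  93 100] [124 122 118]
216 [103 101  91  93  75  20   9   6  10  10  25  70  92  89  91 100] [106 111 104]
218 [103 102  94  93  95  95  84  80  90  97 101  99  95  89  94 101] [158 116  76]
220 [103 103  97  97  99  96  94 104 111 110 105 100  99  93  98 101] [184 125  77]
222 [103 103 100 101 100  96 102 111 114 109 107 103  99  96  97  99] [193 133  81]
224 [102 103  99 101  97  99 110 116 116 111 107 106 101  95  98 100] [201 140  86]
226 [ 85 102  97  99  94 100 108 113 112 107 104 102  99  93  98  89] [196 136  83]
```

>>> carry_out(series=[[0.02,-0.002,-0.023,0],[0.02,-0.002,-0.023,0],[0,0,0,0],[0,0,0,0],[0,0,0,0]])

```text
t: 12.85
eef_pos: [560.1, 118.3, 251.7]
tcp_rot: [3.141, 0.0, -0.115]
ft_force: [-0.5, 0.3, -0.4]
opening: 0.231
grip_force: 30.0
```

>>> carry_out(series=[[0.026,-0.003,-0.031,0],[0.026,-0.003,-0.031,0],[0,0,0,0],[0,0,0,0],[0,0,0,0]])

```text
t: 13.35
eef_pos: [562.7, 118.0, 248.5]
tcp_rot: [3.141, 0.0, -0.115]
ft_force: [-0.6, -0.4, -1.3]
opening: 0.229
grip_force: 30.0
```

```bash
python3 hole.py w10
```

```text
13.4 [-0.82  0.24 -2.53] [ 0.04  0.15 -0.  ] [562.71 118.04 248.53] 0.22636362587679645
rod 160 245 257
rod 170 244 256
rod 180 244 257
200 [127 120 118 114 109 115 117 116 116 112 110 111 111 110 108 111] [204 143  88]
202 [127 113 111 109 101 112 115 116 111 113 109 111 109 107 107 113] [199 138  85]
204 [121 112 111 106  92  74  49  25  21  41  68  95 107 105 106 113] [146 135 125]
206 [114 111 108  88  17   4   3   6   5   4   5  15  82 105 106 113] [139 139 133]
208 [111 109  89   8   4   4   7   7   6   7   6   5   8  82 104 112] [138 137 132]
210 [104  99  81   4   5   6   5   6   6   6   6   4   4  66 101 111] [136 136 132]
212 [102  98  64   5   6   5   5   6   6   5   5   6   4  64  96 110] [143 142 136]
214 [103  97  71   5   5   5   5   7   6   5   6   7   5  65  91 109] [134 134 129]
216 [105 101  64   5   5   5   4   6   4   5   5   7   3  62  90 100] [128 128 124]
218 [104 102  65   5   5   5   6   6   5   5   4   5   4  61  95 103] [125 124 119]
220 [104 104  69   5   6   6   5   5   5   5   5   5   4  67  99 101] [114 112 108]
222 [103 102  89   7   6   7   7   6   5   5   5   4   5  83  99 100] [111 111 106]
224 [103 103 100  32   4   6   5   5   5   5   5   3  27  96  98 100] [113 111 108]
226 [ 85 101  97  90  27   5   4   4   4   4   4  22  88  93  98  89] [110 109 105]
```

>>> carry_out(series=[[0.026,-0.003,-0.031,0],[0.026,-0.003,-0.031,0],[0.013,-0.001,-0.015,0],[0,0,0,0],[0,0,0,0]])

```text
t: 13.9
eef_pos: [566.0, 117.7, 244.6]
tcp_rot: [3.141, 0.0, -0.115]
ft_force: [-1.0, 0.8, -3.6]
opening: 0.234
grip_force: 30.0
```

>>> carry_out(series=[[0.026,-0.003,-0.031,0],[0.026,-0.003,-0.031,0],[0.026,-0.003,-0.031,0],[0,0,0,0],[0,0,0,0]])

```text
t: 14.4
eef_pos: [570.1, 117.2, 240.1]
tcp_rot: [3.142, -0.0, -0.115]
ft_force: [0.6, 0.6, 0.4]
opening: 0.227
grip_force: 30.0
```

>>> carry_out(series=[[0.026,-0.003,-0.031,0],[0.026,-0.003,-0.031,0],[0.026,-0.003,-0.031,0],[0,0,0,0],[0,0,0,0]])

```text
t: 14.9
eef_pos: [573.8, 116.8, 235.4]
tcp_rot: [3.141, 0.0, -0.115]
ft_force: [-0.9, -0.1, -0.4]
opening: 0.229
grip_force: 30.0
```

```bash
python3 hole.py w11
```

```text
14.95 [-0.52 -0.69 -0.96] [ 0.02 -0.02 -0.03] [573.85 116.78 235.48] 0.2287289999747249
rod 160 0 0
rod 170 0 0
rod 180 244 257
200 [126 128 127 117 107 116 118 118 118 114 111 113 112 112 109 113] [207 145  91]
202 [127 128 126 115 103 112 117 117 115 114 110 110 110 109 107 115] [200 140  85]
204 [121 114 111 106  99  82  57  28  23  43  84 104 108 105 108 114] [154 142 132]
206 [115 112 107 109 120  37   6   6   6   5  36  84 100 105 107 114] [146 144 140]
208 [115 110 112 132 133  38   8   7   7   6  35  78  84  97 104 113] [146 145 139]
210 [107 103 129 138 139  36   6   7   6   6  34  78  77  80 103 112] [147 145 140]
212 [103  98 110 141 139  41   6   8   6   7  27  78  78  81  95 112] [146 145 140]
214 [103  98  89 103 112  29   8   7   6   7  26  80  83  86  93 111] [146 144 140]
216 [104 102  92  93  93  29   6   7   6   7  28  93  92  90  91 101] [146 144 139]
218 [105 104  95  96  97  35   7   8   6   6  40 100  95  91  95 102] [145 144 139]
220 [104 104  99  98 101  36   6   7   5   4  40 102 100  95  99 102] [134 132 128]
222 [104 104 101 103 101  37   7   6   6   5  42 105 102  98 100 100] [131 130 125]
224 [103 103  99 103  99  37   5   6   5   5  42 107 102  97 100 101] [131 129 126]
226 [ 86 103  99 100  97  35   5   5   6   5  32 104 100  95 100  90] [131 129 125]
```

>>> carry_out(series=[[0,0,0,0],[0,0,0,0],[0,0,0,0],[0,0,0,0],[0,0,0,0]], fingers=-0.6)

```text
t: 15.45
eef_pos: [573.8, 116.8, 235.5]
tcp_rot: [3.141, -0.0, -0.115]
ft_force: [0.4, -0.6, 0.0]
opening: 0.592
grip_force: 0.0
```

>>> carry_out(series=[[0,0,0.1,0],[0,0,0.3,0],[0,0,0.5,0],[0,0,0.7,0],[0,0,0.7,0]])

```text
t: 15.95
eef_pos: [573.6, 116.8, 352.0]
tcp_rot: [3.141, 0.0, -0.115]
ft_force: [1.4, 0.8, 0.0]
opening: 0.8
grip_force: 0.0
```

>>> carry_out(series=[[-0.5,0,0.4,0],[-0.8,0,0.4,0],[-0.8,0,0,0],[-0.8,0,0,0],[-0.5,0,0,0]])

```text
t: 16.45
eef_pos: [401.3, 116.8, 391.2]
tcp_rot: [-3.141, -0.001, -0.114]
ft_force: [1.0, 0.1, 0.3]
opening: 0.8
grip_force: 0.0
```

>>> carry_out(series=[[0,-0.5,0,0],[0,-0.8,0,0],[0,-0.8,0,0],[0,-0.8,0,0],[0,-0.5,0,0]])

```text
t: 16.95
eef_pos: [403.4, -55.2, 390.9]
tcp_rot: [3.141, -0.001, -0.116]
ft_force: [0.5, -0.1, 0.5]
opening: 0.799
grip_force: 0.0
```

>>> carry_out(series=[[0,0,0,0],[0,0,0,0],[0,0,0,0],[0,0,0,0],[0,0,0,0]])

```text
t: 17.45
eef_pos: [403.8, -52.5, 390.6]
tcp_rot: [3.142, -0.0, -0.113]
ft_force: [-0.3, -0.2, 0.4]
opening: 0.8
grip_force: 0.0
```

Run:
```python
from h import *
a=snap('side','s12');b=snap('wrist','w12');print(env.state()['t'],env.state()['ft_force'])
A=cv2.resize(a[100:290,110:300,::-1],(400,400),interpolation=cv2.INTER_CUBIC)
B=cv2.resize(b[:, :384,::-1],(400,400))
cv2.imwrite('pics/c12.png',np.hstack([A,B]))
```

```text
17.55 [ 0.13108602 -1.70389024  0.03315814]
```

View pics/c12.png

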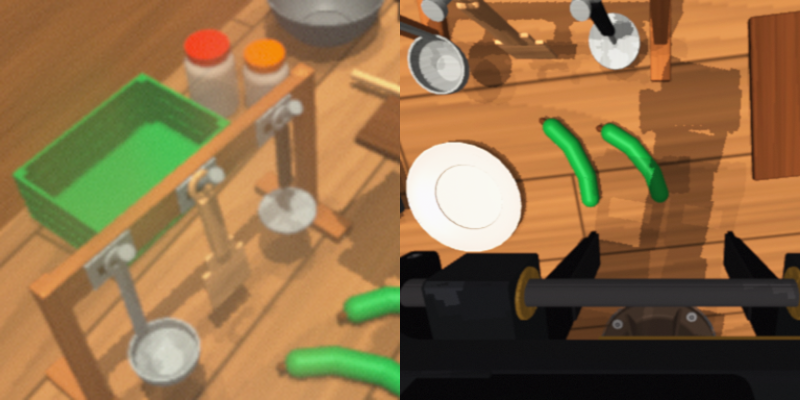

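The turner hangs blade down from the middle peg, with its eye at left-panel (205,185) and its blade at (225,280). The neighbouring utensils are untouched. I'll let the swing settle before handing in.

>>> carry_out(series=[[0,0,0,0],[0,0,0,0],[0,0,0,0],[0,0,0,0],[0,0,0,0]])

```text
t: 18.05
eef_pos: [403.8, -53.2, 390.4]
tcp_rot: [3.142, 0.0, -0.115]
ft_force: [0.9, -0.0, 0.3]
opening: 0.801
grip_force: 0.0
```

>>> carry_out(series=[[0,0,0,0],[0,0,0,0],[0,0,0,0],[0,0,0,0],[0,0,0,0]])

```text
t: 18.55
eef_pos: [403.8, -53.2, 390.4]
tcp_rot: [3.141, 0.0, -0.115]
ft_force: [1.4, 0.1, 0.7]
opening: 0.798
grip_force: 0.0
```

>>> carry_out(series=[[0,0,0,0],[0,0,0,0],[0,0,0,0],[0,0,0,0],[0,0,0,0]])

```text
t: 19.05
eef_pos: [403.8, -53.2, 390.5]
tcp_rot: [3.141, -0.0, -0.115]
ft_force: [-0.2, -0.4, -0.3]
opening: 0.801
grip_force: 0.0
```

Run:
```python
from h import *
f=[env.read_camera('side')[160:260,190:240].astype(float) for _ in range(6)]
print([round(np.abs(cv2.GaussianBlur(x-f[0],(7,7),0)).max(),1) for x in f[1:]])
p=cv2.imread('pics/s12.png')[160:260,190:240,::-1].astype(float)
print(np.abs(cv2.GaussianBlur(f[0]-p,(7,7),0)).max())
```

```text
[np.float64(3.1), np.float64(4.4), np.float64(5.3), np.float64(5.8), np.float64(2.3)]
2.1376953125
```

```bash
python3 -c "
from cell import env
print(env.job_done())"
```

```text
the job is handed in; nothing more can be done
None
```

The turner hangs blade down by its eye on the bare rod of the empty peg, behind the head; it was released and nearly still when I handed the job in at about 19 s.

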